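Close up the row of tea tins on the drawer-unit rail

TASK

The front tea tin has been taken off the rail on top of the drawer unit: with the fingertips, gently push on the last (blue) tin so that the four remaining tins slide along the rail together as one closed row, until the red one stands right against the dark end stop and no gaps are left; then move the hand clear. Do not touch the other three tins, do not grip, lift or tip any tin, and leave the drawer and everything else on the shelf where it is.

Things in the scene. Friction and masses are not known exactly. Their poses are not given: they have to be found in the camera images.
- unit: wooden drawer unit fixed to the shelf, 464 mm long (y), 120 mm deep (x); its flat roof, 85 mm above the shelf, is the rail the tins stand on. Origin at the centre of its underside; +y along its length towards the end stop, +x to its back, z up. Two lips 12 mm high and 61 mm apart, along y and centred on x = 0, keep the tins in line. The -y end (y = -230 mm) is open and empty behind the last tin
- end_stop (a point): the dark wooden end stop across the unit's +y end, fixed, 45 mm high: this point lies on its inner face (unit y = +215 mm), on the rail's middle line at roof height
- tin_red: red square tea tin, 58 x 58 mm and 64 mm tall (59 mm body, the top 5 mm is a round press lid 46 mm across), full, 70 to 140 g; origin at the centre of its underside, z up, sides parallel to the unit's axes. The first of the row, nearest the end stop
- tin_cream: cream square tea tin, 58 x 58 mm and 64 mm tall (59 mm body, the top 5 mm is a round press lid 46 mm across), full, 70 to 140 g; origin at the centre of its underside, z up, sides parallel to the unit's axes. Second in the row, touching the red tin
- tin_green: green square tea tin, 58 x 58 mm and 64 mm tall (59 mm body, the top 5 mm is a round press lid 46 mm across), full, 70 to 140 g; origin at the centre of its underside, z up, sides parallel to the unit's axes. Third in the row, touching the cream tin
- tin_blue: blue square tea tin, 58 x 58 mm and 64 mm tall (59 mm body, the top 5 mm is a round press lid 46 mm across), full, 70 to 140 g; origin at the centre of its underside, z up, sides parallel to the unit's axes. The last of the row, touching the green tin; its free side faces the open end of the rail. Sliding the whole row takes about 2 to 4 N
- drawer_front (a point): middle of the front face of the unit's drawer (434 x 62 mm, two brass knobs 21 mm deep), which faces the unit's -x side and may stand up to 30 mm open; it slides along x under the roof. To be left as it is
- jar: glass jar with an aluminium screw cap, 80 mm across, 125 mm tall, standing behind the unit; origin at the centre of its underside. To be left alone
- mug: yellow ceramic mug, 82 mm across, 90 mm tall, standing behind the unit; origin at the centre of its underside. To be left alone
- spoon_rest: pale plastic spoon rest folded from sheet, 120 x 180 mm, 22 mm tall, lying beyond the end-stop end of the unit; origin at the centre of its underside. To be left alone
- infuser: stainless mesh infuser ball, 44 mm across, sitting on the spoon rest; origin at its foot. To be left alone

How it is judged:
By the outcome, as a careful person would: the job done as asked, in the order asked, and still so for the second after the job is handed in, with the robot touching nothing.
It also fails if it takes over 37 s, if anything falls off the work surface, if the arm or the gripper's body presses on something with over 40 N, if the wrist force passes 120 N, or if a joint passes its speed limit or range.

ROBOT

A 6-joint arm with a two-finger parallel gripper is mounted at the origin on the work surface. World frame = base frame: x ahead of the robot, y to its left, z up, the work surface at z = 0. Lengths are in m, angles in rad, forces in N, time in s.
With the tool pointing down it reaches from about 0.25 to 0.775 m from the base axis. Payload 4 kg.
Tool frame: the origin (TCP) lies at the very end of the fingers, on their centre line; the grasp point (between the pads) lies tcp_to_grasp behind it (tcp_to_grasp is the distance from the TCP to the grasp point, in m); z points along the fingers, y is the direction in which the jaws open and shut (so a half turn about z gives the same grasp; the last joint's range is limited). The gripper opens to 94 mm and grips with 3 to 60 N. Pads are 16 mm wide; open, the fingers measure 119 mm over their backs; the gripper's body (75 mm by 177 mm) begins 78 mm behind the grasp point.
Start: joints at [-1.287, 0.087, 1.371, -0, 1.684, -0.103], TCP at [0.207, -0.509, 0.206] pointing down, gripper open.
Joint ranges: [-3.1, 3.1], [-0.76, 2.03], [0.27, 2.55], [-1.08, 4.22], [0.17, 2.65], [-2.57, 2.57]. Speed limits (rad/s): [2.79, 2.79, 3.14, 3.14, 3.14, 3.14].

INTERFACE

Orientations are given as [roll, pitch, yaw] about the fixed x, y, z axes, in that order (R = Rz(yaw) Ry(pitch) Rx(roll)).
In Python, from bench import * gives the robot as it stands.
- The arm moves only by the tool play_rows, never from a script. Its argument "rows" is a list of rows, each a list of 3 entries, a list of its own where there are three numbers: the finger opening in cm, from 0 to 9.4, then the shift along the world's x, y, z in cm, then the turn, a rotation vector about the world's x, y, z in rad. A call has 1 to 8 rows; each row is the pose to reach, as a shift and turn from the pose commanded when the call began; what a row does not reach only later rows make up. A row lasts 1/12 s, in which the tool goes at most 41.7 mm and 7.16 degrees, less where a joint would pass 70% of its speed; a pose out of reach is approached as far as the arm can. A call with a gripper value outside its range is refused whole. The fingers move at their own pace and stop on an object; the grip force is fixed at half the most. Time passes only in rows, so rows that repeat a pose let the fingers close. It gives the time, the measured TCP pose, the force and the opening at its end, in the units of the state.
- get_obs(): the state, without advancing time (a new reading comes with each control period).
- snapshot(name): name is "scene" or "top" or "wrist"; returns a dict with "pixels" (420x560x3 uint8, red, green, blue), "fx", "fy", "cx", "cy" (pixels), "rvec" (rotation vector, rad) and "tvec" (3), from world to camera coordinates, as OpenCV has them. Camera axes: x right, y down, z forward; pixel columns grow to the right and rows downward; lengths in m; the calibration is good to about 2 mm. The wrist camera is an equidistant fisheye: a pixel r from the principal point sees the ray r / f radians off the axis. A picture is of the moment at which its call begins. There is no depth.
- close_job(): hands the job in, once; it reports no verdict.
Trained networks look in the newest picture that a camera, given by its name, has taken for a name from the list of things; names that differ only in an ending like _2 or _b are one class to them, and where a whole thing is asked for, a point or a joint stands for the part that bears it (a point fixed in the world has none). Each returns a list of dicts, best first, with "confidence" (0 to 1); they miss things now and then, are a little off and sometimes report something else, mostly with a low value. They report only what shows in the picture. A call takes as long as a camera call.
- silhouettes(camera, label): "mask" (420x560 bool, what is visible of it) and "point" ([row, column] in pixels, amid what is visible of it).
The state is a dict: "time": time; "joint_positions": joint angles; "qvel": joint speeds; "joint_torque": joint torques, N m; "tool_pos": TCP position; "ee_rot": TCP orientation; "wrist_force": force on the tool from outside, world axes, zero at the start; "wrist_torque": the same for the moment, N m; "width": finger opening in m.
Only numpy, scipy, OpenCV 4.12 (cv2) and the standard library are available. Lean on these libraries where they do the work, as an engineer would, in place of code of your own. Each camera call takes 0.05 s, during which the arm holds its last target. There are 200 camera calls.

## Working session

There is one attempt and no reset: what is moved stays moved. The work goes in short steps, Python scripts to look and compute and a tool call to move; the robot and the scene stay as the last step left them, time stands still between calls to the robot, and variables do not carry over. Pictures are saved under pics/ and viewed, about 8 in all and at most 12, crops included, and the job is handed in when it is done.

Besides the shell and the picture viewer there is one more tool, called as name([rows], argument=value, ...), one row to a line, values as JSON. play_rows: Moves the arm, as the interface text tells. Its arguments: {"type":"object","properties":{"rows":{"type":"array"}},"required":["rows"]}

```bash
mkdir -p pics; python3 - <<'E'
from bench import *
import cv2,numpy as np
o=get_obs();print(o)
for n in("scene","top"):
    s=snapshot(n);cv2.imwrite(f"pics/{n}0.png",s["pixels"][:,:,::-1])
    print(n,s["fx"],s["fy"],s["cx"],s["cy"],s["rvec"],s["tvec"])
    for l in("tin_red","tin_cream","tin_green","tin_blue","unit"):
        r=silhouettes(n,l)
        print(l,[(round(d["confidence"],2),np.round(d["point"]),d["mask"].sum()) for d in r[:2]])
E
```

```text
{'time': 0.0, 'joint_positions': array([-1.28712246e+00,  8.79473157e-02,  1.37220965e+00, -2.23631680e-05,
        1.68358014e+00, -1.03136191e-01]), 'qvel': array([-0.0007607 ,  0.00068041,  0.00086259, -0.00031603, -0.00079723,
        0.0012047 ]), 'joint_torque': array([ 2.05887574e-05, -3.40175021e+01, -3.02426147e+01,  7.18466006e-02,
        3.30527429e-02, -1.62909409e-04]), 'tool_pos': array([ 0.20730085, -0.50886547,  0.20433099]), 'ee_rot': array([-3.13945732e+00, -1.98669369e-04,  3.86807353e-01]), 'wrist_force': array([-0.43855407, -0.0631065 ,  0.07707484]), 'wrist_torque': array([ 0.02548607, -0.03285224,  0.02843801]), 'width': 0.09421832307782455}
scene 456.81394711417926 456.81394711417926 275.38622466718044 207.78898019233498 [ 1.69719506  1.77186099 -0.80874478] [-0.11395909 -0.33872515  1.60997819]
tin_red [(0.56, array([180., 244.]), np.int64(836))]
tin_cream [(0.55, array([174., 222.]), np.int64(663))]
tin_green [(0.95, array([175., 196.]), np.int64(645))]
tin_blue [(0.81, array([170., 178.]), np.int64(591))]
unit [(0.74, array([174., 195.]), np.int64(626)), (0.57, array([200., 216.]), np.int64(6397))]
top 501.1905685189418 501.1905685189418 277.2017637265105 210.47258854755896 [ 2.214087   -2.15066865  0.08674002] [0.12417681 0.62510583 1.01621867]
tin_red [(0.9, array([249., 319.]), np.int64(1047))]
tin_cream [(0.96, array([263., 349.]), np.int64(1061))]
tin_green [(0.93, array([264., 382.]), np.int64(1022))]
tin_blue [(0.89, array([275., 413.]), np.int64(1043))]
unit [(0.69, array([283., 384.]), np.int64(12147)), (0.49, array([262., 348.]), np.int64(1001))]
```

View pics/top0.png

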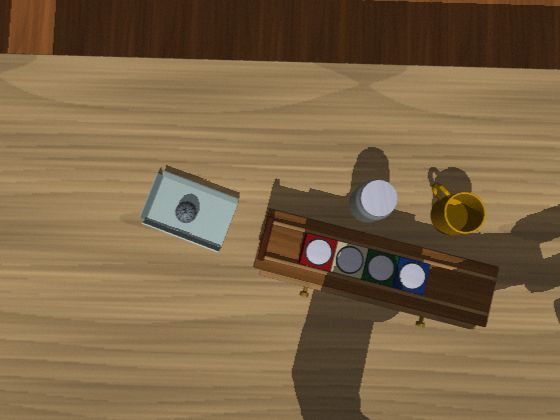

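View pics/scene0.png

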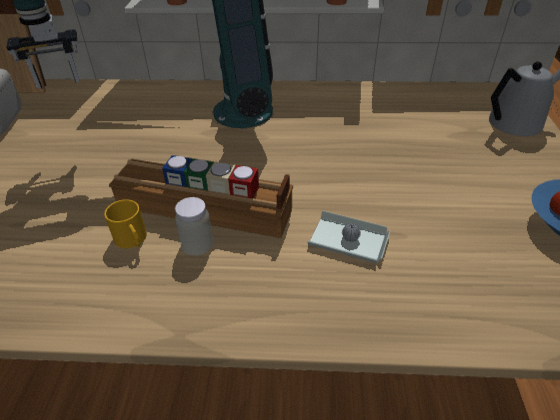

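The top view shows the row running from the red lid (319,252) to the blue lid (412,276). The end stop is at about (266,240), and the open end at about (492,295). Next I'll measure these.

```bash
cat > h.py <<'E'
from bench import *
import cv2,numpy as np
def ray(s,u,v,z):
    R=cv2.Rodrigues(np.array(s["rvec"],float))[0];t=np.array(s["tvec"],float)
    c=-R.T@t; d=R.T@np.array([(u-s["cx"])/s["fx"],(v-s["cy"])/s["fy"],1]); return c+d*(z-c[2])/d[2]
def proj(s,p):
    K=np.array([[s["fx"],0,s["cx"]],[0,s["fy"],s["cy"]],[0,0,1]])
    return cv2.projectPoints(np.array(p,float).reshape(-1,3),np.array(s["rvec"],float),np.array(s["tvec"],float),K,None)[0][:,0]
def tins(s,cam="top"):
    P={}
    for l in("red","cream","green","blue"):
        r=silhouettes(cam,"tin_"+l)
        if not r: continue
        m=r[0]["mask"].astype(np.uint8)
        (u,v),(w,h),a=cv2.minAreaRect(cv2.findNonZero(m))
        P[l]=(ray(s,u,v,.144),(w,h,a),r[0]["confidence"])
    return P
E
python3 - <<'E'
from h import *
s=snapshot("top")
g=cv2.cvtColor(s["pixels"],cv2.COLOR_RGB2GRAY)
L={}
for n,(u,v) in dict(red=(319,252),cream=(349,260),green=(381,268),blue=(412,276)).items():
    # lid circle radius ~13px
    sub=cv2.resize(g[int(v)-20:int(v)+21,int(u)-20:int(u)+21],None,fx=4,fy=4,interpolation=cv2.INTER_CUBIC)
    c=cv2.HoughCircles(cv2.medianBlur(sub,5),cv2.HOUGH_GRADIENT,1,200,param1=100,param2=10,minRadius=44,maxRadius=60)
    c=c[0][0]; uu=int(u)-20+(c[0]+.5)/4-.5; vv=int(v)-20+(c[1]+.5)/4-.5
    L[n]=ray(s,uu,vv,.149); print(n,uu,vv,c[2]/4,L[n].round(4))
P=np.array(list(L.values()))
d=P[0]-P[-1]; print("spacing",np.linalg.norm(np.diff(P,axis=0),axis=1),"yaw y-axis",np.arctan2(d[1],d[0]))
for k,v in tins(s).items(): print(k,v)
for r in silhouettes("top","unit"): 
    if r["mask"].sum()>5000:
        q=cv2.minAreaRect(cv2.findNonZero(r["mask"].astype(np.uint8)));print(q,[ray(s,*p,.085).round(3) for p in cv2.boxPoints(q)])
c=s["pixels"][195:335,245:505,::-1];cv2.imwrite("pics/c1.png",cv2.resize(c,None,fx=3,fy=3,interpolation=cv2.INTER_CUBIC))
E
```

```text
red 318.25 251.25 12.575 [0.5395 0.0658 0.149 ]
cream 349.25 259.25 12.25 [0.5267 0.0092 0.149 ]
green 380.75 267.5 12.525 [ 0.5134 -0.0481  0.149 ]
blue 412.0 275.75 12.3 [ 0.5002 -0.1048  0.149 ]
spacing [0.05794974 0.05881043 0.05824449] yaw y-axis 1.3445742731697732
red (array([0.60785703, 0.30541663, 0.144     ]), (88.19021606445312, 58.32919692993164, 20.89776611328125), 0.49)
cream (array([0.52748408, 0.0092402 , 0.144     ]), (31.730287551879883, 31.455564498901367, 15.945395469665527), 0.83)
green (array([ 0.51368235, -0.04773146,  0.144     ]), (32.523582458496094, 32.80988311767578, 13.240520477294922), 0.87)
blue (array([ 0.50218497, -0.10450225,  0.144     ]), (32.32263946533203, 32.64803695678711, 12.528807640075684), 0.71)
((374.6485595703125, 274.301513671875), (241.3223114013672, 78.00625610351562), 14.328941345214844) [array([0.476, 0.195, 0.085]), array([0.623, 0.162, 0.085]), array([ 0.52 , -0.295,  0.085]), array([ 0.375, -0.257,  0.085])]
```

View pics/c1.png

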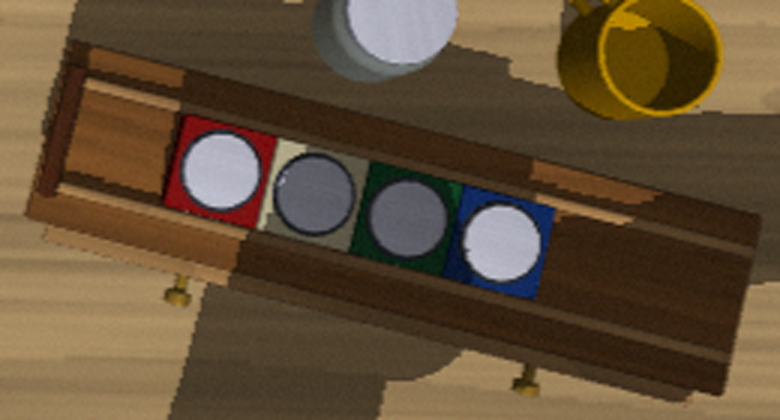

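```bash
python3 - <<'E'
from h import *
s=snapshot("top")
f=lambda x,y:(245+(x+.5)/3-.5,195+(y+.5)/3-.5)
red=np.array([.5395,.0658]);blue=np.array([.5002,-.1048])
a=(red-blue)/np.linalg.norm(red-blue);b=np.array([a[1],-a[0]])
print("a",a,"b",b)
for n,p,z in[("stop top in A",(88,70),.13),("stop top in B",(59,195),.13),("unit L back",(75,42),.085),("L front",(25,213),.085),("R back",(762,215),.085),("R front",(722,395),.085),
 ("blue face back",(556,207),.144),("blue face front",(538,300),.144),("red front corner",(185,115),.144),("red",(163,205),.144),("lip",(735,244),.097),("lip2",(728,356),.097)]:
    q=ray(s,*f(*p),z)[:2]; print(n,q.round(4),"rel red along,across(mm)",(1e3*(q-red)@a).round(1),(1e3*(q-red)@b).round(1))
E
```

```text
a [0.22448403 0.97447777] b [ 0.97447777 -0.22448403]
stop top in A [0.5988 0.1479] rel red along,across(mm) 93.3 39.3
stop top in B [0.5211 0.1635] rel red along,across(mm) 91.1 -39.9
unit L back [0.6196 0.1571] rel red along,across(mm) 107.0 57.6
L front [0.5079 0.1861] rel red along,across(mm) 110.1 -57.8
R back [ 0.5204 -0.2902] rel red along,across(mm) -351.2 61.3
R front [ 0.4049 -0.2639] rel red along,across(mm) -351.5 -57.1
blue face back [ 0.5228 -0.1388] rel red along,across(mm) -203.1 29.7
blue face front [ 0.4666 -0.1282] rel red along,across(mm) -205.4 -27.5
red front corner [0.5721 0.0879] rel red along,across(mm) 28.8 26.8
red [0.5171 0.0999] rel red along,across(mm) 28.2 -29.4
lip [ 0.5017 -0.2675] rel red along,across(mm) -333.3 38.0
lip2 [ 0.4311 -0.2628] rel red along,across(mm) -344.5 -31.9
```

```bash
python3 - <<'E'
from scipy.spatial.transform import Rotation as R
import numpy as np
R0=R.from_euler("xyz",[np.pi,0,.3868]);b=np.array([.97448,-.22448,0])
for th in(0,.087):
  T=R.from_rotvec(b*th)*R.from_matrix(np.c_[np.cross(b,[0,0,-1]),b,[0,0,-1]]); print((T*R0.inv()).as_rotvec())
E
```

```text
[8.24961366e-17 9.69151190e-17 9.57588246e-01]
[ 0.06884802 -0.05860497  0.95696509]
```

play_rows([
  [0,[3.4,3.9,0],[0.009,-0.007,0.12]],
  [0,[6.8,7.8,0],[0.017,-0.015,0.24]],
  [0,[9.9,11.2,0],[0.025,-0.021,0.36]],
  [0,[12.5,14.4,0],[0.033,-0.028,0.45]],
  [0,[15,17.4,0],[0.04,-0.034,0.55]],
  [0,[17.5,20.2,0],[0.046,-0.039,0.64]],
  [0,[20,23,0],[0.052,-0.044,0.72]],
  [0,[22,25.2,0],[0.056,-0.048,0.78]],
])

```text
time: 1.62
tool_pos: [0.4277, -0.2566, 0.2058]
ee_rot: [-3.136, -0.072, 1.17]
wrist_force: [0.5, -0.5, 0.1]
width: 0.0444
```

```bash
python3 - <<'E'
from scipy.spatial.transform import Rotation as R
print((R.from_rotvec([.06885,-.0586,.957])*R.from_rotvec([.056,-.048,.78]).inv()).as_rotvec())
E
```

```text
[ 0.0127273  -0.01057993  0.17701005]
```

play_rows([
  [0,[2.6,3,0],[0.01,-0.005,0.09]],
  [0,[5.2,6,0],[0.019,-0.008,0.177]],
  [0,[5.2,6,0],[0.019,-0.008,0.177]],
  [0,[5.2,6,0],[0.019,-0.008,0.177]],
  [0,[5.2,6,0],[0.019,-0.008,0.177]],
])

```text
time: 2.03
tool_pos: [0.4784, -0.1986, 0.2054]
ee_rot: [-3.137, -0.091, 1.344]
wrist_force: [-0.4, -0.1, -0.8]
width: 0.0111
```

```bash
python3 - <<'E'
from h import *
from scipy.spatial.transform import Rotation as R
o=get_obs();M=R.from_euler("xyz",o["ee_rot"]).as_matrix();print(o["tool_pos"],M.round(3),o["wrist_force"],o["width"])
red=np.array([.5395,.0658]);a=np.array([.22448,.97448]);b=np.array([.97448,-.22448])
q=o["tool_pos"][:2]-red;print(q@a,q@b)
E
```

```text
[ 0.47836775 -0.19857248  0.20539695] [[ 0.224  0.974  0.016]
 [ 0.97  -0.225  0.09 ]
 [ 0.091 -0.005 -0.996]] [-0.38403932 -0.14462342 -0.81092673] 0.011106051180080321
-0.2713486598917825 -0.00022582562313325845
```

play_rows([
  [0,[0,0,-3],[0,0,0]],
  [0,[0,0,-6],[0,0,0]],
  [0,[0,0,-8.5],[0,0,0]],
  [0,[0,0,-9.8],[0,0,0]],
  [0,[0,0,-9.8],[0,0,0]],
  [0,[0,0,-9.8],[0,0,0]],
])

```text
time: 2.53
tool_pos: [0.4775, -0.1994, 0.1072]
ee_rot: [-3.136, -0.092, 1.341]
wrist_force: [0.1, -0.2, 1.0]
width: 0.0003
```

```bash
python3 - <<'E'
from h import *
s=snapshot("scene");c=s["pixels"][100:260,90:310,::-1];w=snapshot("wrist")["pixels"][:,:,::-1]
cv2.imwrite("pics/d.png",np.vstack([cv2.resize(c,(440,320),interpolation=cv2.INTER_CUBIC),cv2.resize(w,(440,270))]))
E
```

```text
(no output)
```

View pics/d.png

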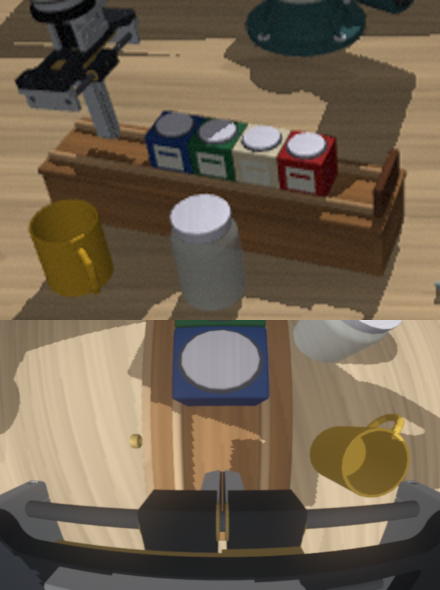

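The fingertips are at about (105,120) in the crop, centred between the lips behind the blue tin, with the row still closed. Contact should come after about 60 mm.

play_rows([
  [0,[0.22,0.97,0],[0,0,0]],
  [0,[0.45,1.95,0],[0,0,0]],
  [0,[0.67,2.92,0],[0,0,0]],
  [0,[0.9,3.9,0],[0,0,0]],
  [0,[1.03,4.5,0],[0,0,0]],
  [0,[1.12,4.9,0],[0,0,0]],
  [0,[1.17,5.07,0],[0,0,0]],
  [0,[1.17,5.07,0],[0,0,0]],
])

```text
time: 3.3
tool_pos: [0.4905, -0.147, 0.1075]
ee_rot: [-3.137, -0.092, 1.345]
wrist_force: [0.2, -0.2, 0.3]
width: 0.0006
```

play_rows([
  [0,[0.03,0.15,0],[0,0,0]],
  [0,[0.07,0.29,0],[0,0,0]],
  [0,[0.1,0.44,0],[0,0,0]],
  [0,[0.13,0.58,0],[0,0,0]],
  [0,[0.17,0.73,0],[0,0,0]],
  [0,[0.2,0.88,0],[0,0,0]],
  [0,[0.24,1.02,0],[0,0,0]],
  [0,[0.27,1.17,0],[0,0,0]],
])

```text
time: 3.97
tool_pos: [0.493, -0.1363, 0.1075]
ee_rot: [-3.137, -0.091, 1.344]
wrist_force: [-0.0, -2.9, 0.1]
width: 0.0
```

play_rows([
  [0,[0.045,0.195,0],[0,0,0]],
  [0,[0.09,0.39,0],[0,0,0]],
  [0,[0.135,0.585,0],[0,0,0]],
  [0,[0.18,0.78,0],[0,0,0]],
  [0,[0.225,0.975,0],[0,0,0]],
  [0,[0.27,1.17,0],[0,0,0]],
  [0,[0.315,1.365,0],[0,0,0]],
  [0,[0.36,1.56,0],[0,0,0]],
])

```text
time: 4.63
tool_pos: [0.4967, -0.12, 0.1075]
ee_rot: [-3.137, -0.092, 1.344]
wrist_force: [0.0, -2.4, -0.7]
width: 0.0003
```

```bash
python3 - <<'E'
from h import *
s=snapshot("scene");c=s["pixels"][100:260,90:310,::-1];t=snapshot("top")["pixels"][195:335,245:505,::-1]
cv2.imwrite("pics/e.png",np.vstack([cv2.resize(c,(440,320),interpolation=cv2.INTER_CUBIC),cv2.resize(t,(440,237))]))
E
```

```text
(no output)
```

View pics/e.png

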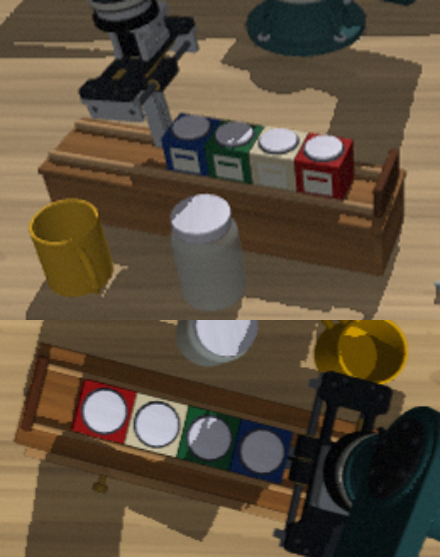

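The row slides as one closed row, with red at (105,410) and blue at (262,450) in the lower crop, and the push force is about 2.5 N. About 42 mm remain.

play_rows([
  [0,[0.045,0.195,0],[0,0,0]],
  [0,[0.09,0.39,0],[0,0,0]],
  [0,[0.135,0.585,0],[0,0,0]],
  [0,[0.18,0.78,0],[0,0,0]],
  [0,[0.225,0.975,0],[0,0,0]],
  [0,[0.27,1.17,0],[0,0,0]],
  [0,[0.315,1.365,0],[0,0,0]],
  [0,[0.36,1.56,0],[0,0,0]],
])

```text
time: 5.4
tool_pos: [0.5003, -0.1045, 0.1075]
ee_rot: [-3.137, -0.092, 1.344]
wrist_force: [-1.0, -2.0, -0.6]
width: 0.0008
```

play_rows([
  [0,[0.045,0.195,0],[0,0,0]],
  [0,[0.09,0.39,0],[0,0,0]],
  [0,[0.135,0.585,0],[0,0,0]],
  [0,[0.18,0.78,0],[0,0,0]],
  [0,[0.225,0.975,0],[0,0,0]],
  [0,[0.27,1.17,0],[0,0,0]],
  [0,[0.315,1.365,0],[0,0,0]],
  [0,[0.36,1.56,0],[0,0,0]],
])

```text
time: 6.07
tool_pos: [0.5039, -0.0889, 0.1075]
ee_rot: [-3.137, -0.092, 1.344]
wrist_force: [-0.4, -2.3, -0.8]
width: 0.0006
```

```bash
python3 - <<'E'
from h import *
o=get_obs();red=np.array([.5395,.0658]);a=np.array([.22448,.97448]);b=np.array([.97448,-.22448])
q=o["tool_pos"][:2]-red;print(q@a,q@b,o["wrist_force"])
E
```

```text
-0.15874914856193684 3.8960849320807246e-05 [-0.44407445 -2.30232026 -0.75622776]
```

About 10 mm remain. I'll go on in 5 mm steps, then in finer steps near the stop.

play_rows([
  [0,[0.02,0.1,0],[0,0,0]],
  [0,[0.045,0.195,0],[0,0,0]],
  [0,[0.07,0.29,0],[0,0,0]],
  [0,[0.09,0.39,0],[0,0,0]],
  [0,[0.11,0.49,0],[0,0,0]],
])

```text
time: 6.48
tool_pos: [0.505, -0.0841, 0.1075]
ee_rot: [-3.137, -0.092, 1.344]
wrist_force: [-0.5, -2.6, -1.5]
width: 0.0004
```

play_rows([
  [0,[0.011,0.049,0],[0,0,0]],
  [0,[0.022,0.097,0],[0,0,0]],
  [0,[0.034,0.146,0],[0,0,0]],
  [0,[0.045,0.195,0],[0,0,0]],
])

```text
time: 6.82
tool_pos: [0.5054, -0.0822, 0.1075]
ee_rot: [-3.137, -0.092, 1.344]
wrist_force: [-0.4, -3.5, -1.6]
width: 0.0005
```

play_rows([
  [0,[0.011,0.049,0],[0,0,0]],
  [0,[0.022,0.097,0],[0,0,0]],
])

```text
time: 6.98
tool_pos: [0.5056, -0.0812, 0.1075]
ee_rot: [-3.137, -0.092, 1.344]
wrist_force: [-0.7, -1.8, -0.2]
width: 0.0006
```

play_rows([
  [0,[0.011,0.049,0],[0,0,0]],
  [0,[0.022,0.097,0],[0,0,0]],
])

```text
time: 7.15
tool_pos: [0.5059, -0.0803, 0.1075]
ee_rot: [-3.137, -0.092, 1.344]
wrist_force: [-0.6, -2.7, -1.5]
width: 0.0003
```

```bash
python3 - <<'E'
from h import *
s=snapshot("scene");c=s["pixels"][130:240,140:300,::-1];t=snapshot("top")["pixels"][195:295,250:440,::-1]
print(get_obs()["wrist_force"])
cv2.imwrite("pics/f.png",np.vstack([cv2.resize(c,(440,302),interpolation=cv2.INTER_CUBIC),cv2.resize(t,(440,232),interpolation=cv2.INTER_CUBIC)]))
E
```

```text
[-0.05339384 -2.66330358 -1.00857104]
```

View pics/f.png

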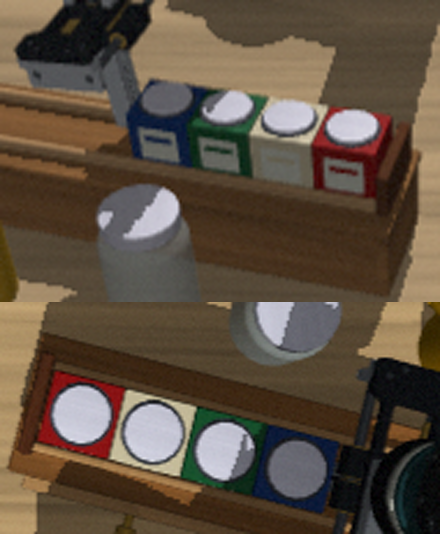

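The red tin is almost at the stop, with a thin gap at about (48,375) in the lower crop. I'll continue in 1 mm steps until the force rises.

play_rows([
  [0,[0.011,0.049,0],[0,0,0]],
  [0,[0.022,0.097,0],[0,0,0]],
])

```text
time: 7.42
tool_pos: [0.5061, -0.0793, 0.1075]
ee_rot: [-3.137, -0.092, 1.344]
wrist_force: [-1.6, -1.7, -1.5]
width: 0.0005
```

play_rows([
  [0,[0.011,0.049,0],[0,0,0]],
  [0,[0.022,0.097,0],[0,0,0]],
])

```text
time: 7.58
tool_pos: [0.5063, -0.0783, 0.1075]
ee_rot: [-3.137, -0.092, 1.344]
wrist_force: [-0.1, -2.3, -0.4]
width: 0.0004
```

play_rows([
  [0,[0.011,0.049,0],[0,0,0]],
  [0,[0.022,0.097,0],[0,0,0]],
])

```text
time: 7.75
tool_pos: [0.5064, -0.0778, 0.1075]
ee_rot: [-3.137, -0.091, 1.344]
wrist_force: [-1.0, -4.6, -1.1]
width: 0.0005
```

play_rows([
  [0,[0.011,0.049,0],[0,0,0]],
  [0,[0.011,0.049,0],[0,0,0]],
])

```text
time: 7.92
tool_pos: [0.5064, -0.0778, 0.1075]
ee_rot: [-3.137, -0.09, 1.344]
wrist_force: [-1.4, -5.9, -0.9]
width: 0.0006
```

play_rows([
  [0,[0.006,0.025,0],[0,0,0]],
  [0,[0.011,0.049,0],[0,0,0]],
])

```text
time: 8.08
tool_pos: [0.5064, -0.0777, 0.1075]
ee_rot: [-3.137, -0.089, 1.344]
wrist_force: [-2.2, -6.6, 0.6]
width: 0.0005
```

The TCP has stalled while the force rose from about 2.3 N to 7 N, so the row is seated against the stop. I'll back off, then lift away.

play_rows([
  [0,[-0.04,-0.2,0],[0,0,0]],
  [0,[-0.18,-0.78,0],[0,0,0]],
  [0,[-0.45,-1.95,0],[0,0,0]],
  [0,[-0.79,-3.4,0],[0,0,0]],
  [0,[-1.12,-4.9,0],[0,0,0]],
  [0,[-1.46,-6.3,0],[0,0,0]],
  [0,[-1.57,-6.8,0],[0,0,0]],
  [0,[-1.57,-6.8,0],[0,0,0]],
])

```text
time: 8.75
tool_pos: [0.4909, -0.1455, 0.1076]
ee_rot: [-3.138, -0.093, 1.342]
wrist_force: [0.1, -0.2, 0.4]
width: 0.0001
```

play_rows([
  [0,[0,0,2],[0,0,0]],
  [0,[0,0,5],[0,0,0]],
  [0,[0,0,8],[0,0,0]],
  [0,[0,-1,11],[0,0,0]],
  [0,[-2,-4,13],[0,0,0]],
  [0,[-4,-7,14],[0,0,0]],
  [0,[-6,-10,14],[0,0,0]],
  [0,[-8,-13,14],[0,0,0]],
])

```text
time: 9.42
tool_pos: [0.4111, -0.275, 0.2492]
ee_rot: [-3.141, -0.091, 1.346]
wrist_force: [0.7, -0.8, -0.6]
width: 0.0009
```

play_rows([
  [0,[-2,-3,0],[0,0,0]],
  [0,[-3,-5,0],[0,0,0]],
  [0,[-3,-5,0],[0,0,0]],
  [0,[-3,-5,0],[0,0,0]],
])

```text
time: 9.75
tool_pos: [0.381, -0.3244, 0.2473]
ee_rot: [-3.137, -0.094, 1.343]
wrist_force: [0.3, 0.0, -0.4]
width: 0.0003
```

```bash
python3 - <<'E'
from h import *
s=snapshot("top");g=cv2.cvtColor(s["pixels"],cv2.COLOR_RGB2GRAY)
red=np.array([.5395,.0658]);a=np.array([.22448,.97448]);b=np.array([.97448,-.22448])
for k in range(4):
    p=red+a*(.0645-.058*k);u,v=proj(s,[[*p,.149]])[0].round().astype(int)
    sub=cv2.resize(g[v-20:v+21,u-20:u+21],None,fx=4,fy=4,interpolation=cv2.INTER_CUBIC)
    c=cv2.HoughCircles(cv2.medianBlur(sub,5),cv2.HOUGH_GRADIENT,1,200,param1=100,param2=10,minRadius=44,maxRadius=60)[0][0]
    q=ray(s,u-20+(c[0]+.5)/4-.5,v-20+(c[1]+.5)/4-.5,.149)[:2]-red;print(k,(q@a*1e3).round(1),(q@b*1e3).round(1))
t=s["pixels"][185:335,245:505,::-1];c=snapshot("scene")["pixels"][130:260,90:300,::-1]
print(get_obs()["wrist_force"],get_obs()["tool_pos"])
cv2.imwrite("pics/g.png",np.vstack([cv2.resize(c,(480,297),interpolation=cv2.INTER_CUBIC),cv2.resize(t,(480,277),interpolation=cv2.INTER_CUBIC)]))
E
```

```text
0 65.2 -1.6
1 7.3 -0.5
2 -51.0 0.2
3 -109.4 0.1
[-0.59239706 -0.63513014 -0.78049603] [ 0.38171537 -0.32329146  0.24754618]
```

View pics/g.png

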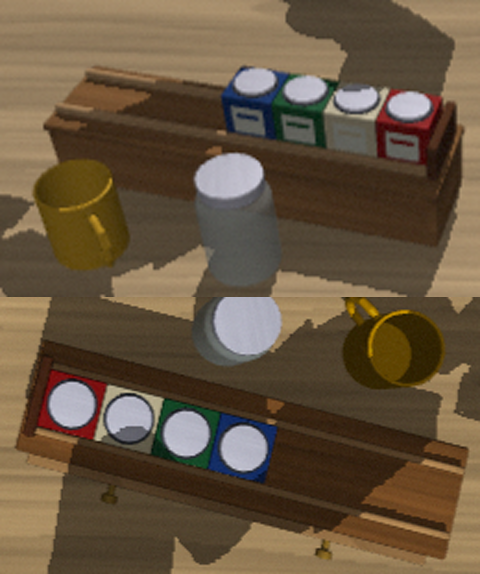

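The red tin at (72,405) is flush with the stop. The row is closed (lid spacing 57.9, 58.3 and 58.4 mm) and everything else is in place. I'll hand it in.

```bash
python3 -c "
from bench import *
print(close_job())"
```

```text
the job is handed in; nothing more can be done
None
```

The four tins now stand as one closed row with the red one against the end stop, and I've handed the job in at about 10 s of the 37 s allowed.

I put the closed fingertips between the lips behind the blue tin and slid the row about 65 mm, pushing with roughly 2–3.5 N. At the stop the hand stalled and the force rose to about 7 N. I then backed off along the rail, lifted and moved the hand clear.

- **Closed row:** in the last top picture the lids are 57.9, 58.3 and 58.4 mm apart, against 58 mm for touching tins.
- **Against the stop:** the red tin moved 65.2 mm, against a gap I had estimated at 63.5–64.6 mm. The difference is within the 2 mm camera calibration, and the stalled push agrees.
- **Everything else:** in the last pictures the tins are upright, and the drawer, jar and mug look as they did before. The spoon rest and infuser were outside my final crops; the hand never went near them.
- **Hand clear:** the wrist force was close to zero at the end.

One measurement differed slightly: the red lid read 1.6 mm off the rail's middle line, which is about the measuring error.

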